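# Emergency release of a locked centrifuge lid

### The job

The bench centrifuge has lost power with its lid locked. Take the screwdriver from the wooden tool block, push its blade straight down through the small round release hole in the deck in front of the lid until the hidden latch lets go and the lid springs open, then stand the screwdriver back in the tool block, fully down in a socket, and let go. Leave the bottle, the two vials and the tape roll beside the work as they stand.

Things in the scene. Friction and masses are not known exactly. Their poses are not given: they have to be found in the camera images.
- centrifuge: White bench centrifuge, fixed, 250 (x) by 200 (y) mm, its flat deck 97 mm above the bench; the origin is the centre of its underside, on the bench; x points from its dark control panel at the front to the lid hinge at the rear, z up. The closed lid is a 12 mm plate with a clear window dome, top of the dome 125 mm above the bench; it covers the deck from 78 mm in front of the origin to the rear.
- release_hole (a point): Centre of the release hole at deck level: a round vertical hole, 12 mm across with a 3 mm chamfer and a grey collar, in the deck 100 mm in front of the origin of the centrifuge, 22 mm ahead of the lid's front edge.
- latch (a joint): Angle of the hidden latch in rad: 0 locked (spring-returned), lets the lid go at about 0.14, stop at 0.26. Its 22 mm wide tail lies straight below the release hole, 59 mm under the deck: the tail goes down about 7 mm against a spring (3 N rising to about 5 N) before the latch lets go, and stops at about 12 mm.
- lid (a joint): Angle of the lid in rad: 0 closed and locked, 1.25 fully open. Once released it springs up by itself in about 1 s, its front edge rising up and back about the rear hinge, and stays open.
- lid_edge (a point): Middle of the grip lip on the lid's front edge.
- screwdriver: Screwdriver with a thick handle, the only tool in the block, 177 mm long, about 60 g, standing blade down in the tool block; its y axis runs along it towards the handle's end (up), and its origin lies beside the handle, 10.6 mm off its axis.
- shoulder (a point): Point on the screwdriver's axis where handle and blade meet: the handle (22 mm in diameter, round) goes 80 mm from here along +y, the blade (5 mm in diameter, round) 97 mm along -y. Standing in the block, the shoulder rests on its top.
- blade_tip (a point): Tip of the screwdriver's blade, 97 mm below the shoulder.
- tool_block: Wooden tool block, fixed, 56 (x) by 112 (y) mm and 106 mm high on a rubber foot 70 by 126 mm; origin at the centre of its underside. Two vertical sockets, 10 mm in diameter with a 3 mm chamfer, 100 mm deep, 56 mm apart along its y; it stands left or right of the centrifuge.
- socket_a (a point): Mouth centre of the socket at +y of the block, on its top; the screwdriver starts in it.
- socket_b (a point): Mouth centre of the empty socket at -y of the block, on its top.
- reagent_bottle: White reagent bottle with a cap, 56 mm in diameter, 112 mm high, standing on the other side of the centrifuge; origin at the centre of its underside.
- vial_left: Capped sample vial, 27 mm in diameter, 58 mm high, in front of the centrifuge, the one on the left; origin at the centre of its underside.
- vial_right: Capped sample vial of the same size, in front of the centrifuge, the one on the right.
- tape_roll: Small roll of dark tape lying flat, 53 mm across, 19 mm high, right of the vials; origin at the centre of its underside.

How it is judged:
By the outcome, as a careful person would: the job done as asked, in the order asked, and still so for the second after the job is handed in, with the robot touching nothing.
It also fails if it takes over 58 s, if anything falls off the work surface, if the arm or the gripper's body presses on something with over 40 N, if the wrist force passes 120 N, or if a joint passes its speed limit or range.

### The arm

A 6-joint arm with a two-finger parallel gripper is mounted at the origin on a cart in front of the work surface, level with it; the furniture and walls round the work are solid. World frame = base frame: x ahead of the robot, y to its left, z up, the work surface at z = 0. Lengths are in m, angles in rad, forces in N, time in s.
With the tool pointing down it reaches from about 0.425 to 0.95 m from the base axis. Payload 3.5 kg.
Tool frame: the origin (TCP) lies midway between the tips of the shut fingers; the grasp point (between the pads) lies 19 mm behind it; z points along the fingers, y is the line along which they close (so a half turn about z gives the same grasp; the last joint's range is limited). The gripper opens to 85 mm and grips with 20 to 120 N. Pads are 22 mm wide; open, the fingers measure 114 mm over their backs; the gripper's body (76 mm by 85 mm) begins 54 mm behind the grasp point. The pads swing forward as they close: fully open they stand 13 mm farther back than shut.
Start: joints at [1.194, 0.286, 1.577, -0, 1.279, -0.15], TCP at [0.152, 0.658, 0.21] pointing down, gripper open.
Joint ranges: [-2.77, 2.77], [-0.9, 2.22], [0.21, 2.48], [-1.53, 4.67], [0.24, 2.81], [-2.84, 2.84]. Speed limits (rad/s): [2.79, 2.79, 3.14, 3.14, 3.14, 3.14].

### API

Orientations are given as a unit quaternion [x, y, z, w].
In Python, from plant import get_state, read_camera, ctrl gives the robot as it stands.
- The arm moves only by the shell command python3 -m crank 'ROWS' [FORCE]. ROWS is JSON, a list of rows, each a list of 3 entries, a list of its own where there are three numbers: the shift along the tool's x, y, z in mm, then the turn about the tool's z in degrees, then the closure in counts, from 0 (fully open) to 255 (shut). In form: [[[tx, ty, tz], yaw, claw], ...]. A call has 1 to 10 rows; each row is the pose to reach, as a shift and turn from the pose commanded when the call began, along the tool's axes at that moment; what a row does not reach only later rows make up. A row lasts 1/10 s, in which the tool goes at most 50 mm and 8.59 degrees, less where a joint would pass 70% of its speed; a pose out of reach is approached as far as the arm can. A call with a gripper value outside its range is refused whole. The fingers move at their own pace and stop on an object; FORCE is the grip in N (left out, the last holds). Time passes only in rows, so rows that repeat a pose let the fingers close. It gives the time, the measured TCP pose, the force, the opening and the grip force at its end, in the units of the state.
- get_state(): the state, without advancing time (a new reading comes with each control period).
- read_camera(name): name is "scene" or "side" or "wrist"; returns a dict with "frame" (480x640x3 uint8, blue, green, red), "range_z" (480x640 float32, m along the optical axis (not along the pixel's ray), 0 where there is no reading), "vfov" (degrees; the focal length in pixels is half the picture's height over the tangent of half this angle, whatever the lens; pixels are square), "cx", "cy" (the principal point, pixels), "origin" and "orientation" of the camera in the world. Camera axes: x right, y down, z forward; pixel columns grow to the right and rows downward; lengths in m; the calibration is good to about 2 mm. A picture is of the moment at which its call begins.
- ctrl.sign_off(): hands the job in; it is judged then, once.
The state is a dict: "time": time; "qpos": joint angles; "dq": joint speeds; "joint_efforts": joint torques, N m; "eef_pos": TCP position; "tcp_rot": TCP orientation; "contact_force": force on the tool from outside, world axes, zero at the start; "wrist_torque": the same for the moment, N m; "opening": opening from 0.0 (shut) to 1.0 (fully open); "finger_force": force on a finger pad.
Only numpy, scipy, OpenCV 4.12 (cv2) and the standard library are available. Lean on these libraries where they do the work, as an engineer would, in place of code of your own. Each camera call takes 0.05 s, during which the arm holds its last target. There are 200 camera calls.

## Working session

There is one attempt and no reset: what is moved stays moved. The work goes in short steps, Python scripts to look and compute and a shell command to move; the robot and the scene stay as the last step left them, time stands still between calls to the robot, and variables do not carry over. Pictures are saved under pics/ and viewed, at most 10 in all, crops included, and the job is handed in when it is done.

```bash
mkdir -p pics
cat > h.py <<'E'
import numpy as np, cv2
from plant import get_state, read_camera, ctrl
from scipy.spatial.transform import Rotation as R
def cloud(c):
    f=240/np.tan(np.radians(c["vfov"])/2); z=c["range_z"]
    v,u=np.mgrid[0:480,0:640]
    P=np.stack([(u-c["cx"])/f*z,(v-c["cy"])/f*z,z],-1)
    W=P@R.from_quat(c["orientation"]).as_matrix().T+np.array(c["origin"])
    W[z==0]=np.nan
    return W
E
python3 - <<'E'
from h import *
s=get_state();print({k:np.round(v,3) for k,v in s.items()})
for n in("scene","side"):
    c=read_camera(n);cv2.imwrite(f"pics/{n}0.png",c["frame"]);np.savez(f"{n}0.npz",**c)
    print(n,c["origin"],R.from_quat(c["orientation"]).as_matrix()[:,2],c["vfov"])
E
```

```text
{'time': np.float64(0.0), 'qpos': array([ 1.194,  0.287,  1.578, -0.   ,  1.279, -0.15 ]), 'dq': array([ 0.002,  0.   ,  0.   ,  0.   , -0.   ,  0.001]), 'joint_efforts': array([ 1.0000e-03, -4.0598e+01, -2.9263e+01, -0.0000e+00,  6.0000e-03,
       -0.0000e+00]), 'eef_pos': array([0.151, 0.657, 0.208]), 'tcp_rot': array([ 0.113,  0.994, -0.001, -0.   ]), 'contact_force': array([0.323, 0.739, 0.44 ]), 'wrist_torque': array([ 0.007, -0.04 , -0.022]), 'finger_force': np.float64(0.0), 'opening': np.float64(1.0)}
scene [-0.27009446 -0.57632631  0.90547706] [ 0.63262164  0.46509831 -0.61925231] 43.743906843971764
side [0.2086097  0.95241948 0.59560206] [ 0.33138803 -0.8270499  -0.45405996] 56.025857857716204
```

View pics/scene0.png

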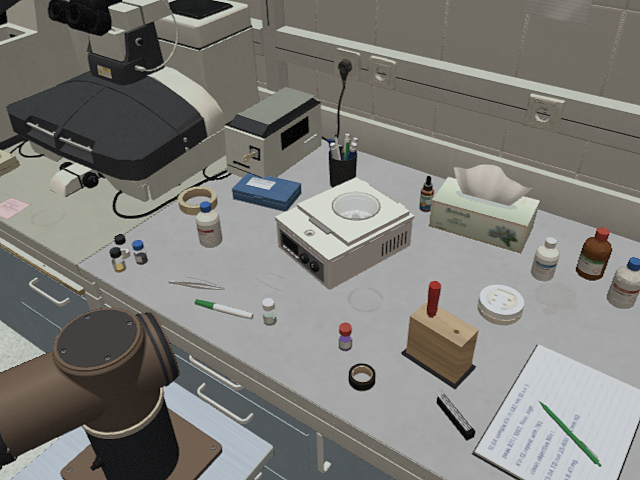

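View pics/side0.png

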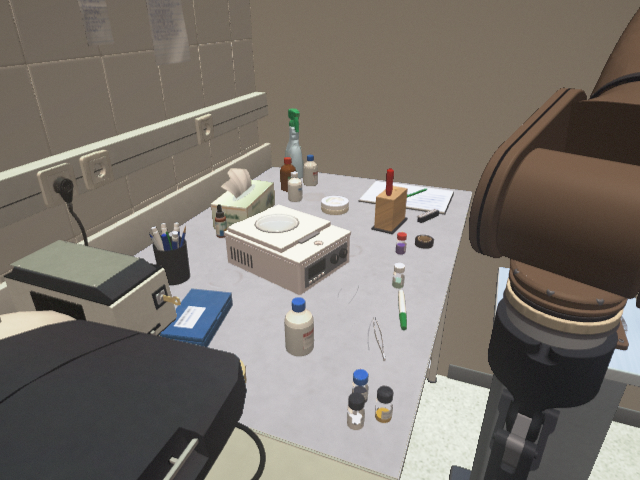

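Scene: the centrifuge is around (345,235) with its hole at (309,233). The red-handled screwdriver is at (433,298) in the block at (440,345), on the right. The bottle is at (208,225), the vials at (268,312) and (345,336), and the tape at (361,377).

```bash
cat > m.py <<'E'
from h import *
from scipy.optimize import least_squares
for n,box in(("scene",(275,330,420,446)),("side",(160,200,375,400))):
    c=dict(np.load(f"{n}0.npz"));W=cloud(c);I=c["frame"].astype(int)
    v,u=np.mgrid[0:480,0:640]
    b=(v>box[0])&(v<box[1])&(u>box[2])&(u<box[3])
    red=b&(I[...,2]>2*I[...,1])&(I[...,2]>80)&(W[...,2]>.112)&(W[...,2]<.178)
    p=W[red]; 
    fit=least_squares(lambda q:np.hypot(p[:,0]-q[0],p[:,1]-q[1])-.011,p[:,:2].mean(0)+.008*np.array(W[0,0,:2]*0),loss="soft_l1",f_scale=.002)
    print(n,"driver",fit.x,len(p),"ztop",np.nanmax(W[b&(I[...,2]>2*I[...,1])&(I[...,2]>80)][:,2]),fit.cost)
    x,y,z=W[...,0],W[...,1],W[...,2]
    # block top
    near=(np.hypot(x-fit.x[0],y-fit.x[1])<.13)&(abs(z-.106)<.006)&(I[...,2]>I[...,0]+20)&~((I[...,2]>2*I[...,1]))
    r=cv2.minAreaRect((near[...,None]*W*1000)[near][:,:2].astype(np.float32));print("block",r,near.sum(),np.median(z[near]))
    dk=(abs(z-.097)<.004)&(I.min(-1)>90)
    num,l,st,ce=cv2.connectedComponentsWithStats(dk.astype(np.uint8));k=1+st[1:,4].argmax();q=l==k
    print("deck",cv2.minAreaRect((W[q][:,:2]*1000).astype(np.float32)),st[k],np.median(z[q]))
    ld=(abs(z-.109)<.004)&(I.min(-1)>90)
    num,l,st,ce=cv2.connectedComponentsWithStats(ld.astype(np.uint8));k=1+st[1:,4].argmax();q=l==k
    print("lid",cv2.minAreaRect((W[q][:,:2]*1000).astype(np.float32)),st[k])
    for (a,d) in ([(309,233),(268,312),(345,336),(361,377),(208,225)] if n=="scene" else [(319,243),(399,275),(401,243),(424,240),(299,330)]): print((a,d),np.round(W[d,a],3), np.round(np.nanmedian(W[d-2:d+3,a-2:a+3],axis=(0,1)),3))
E
python3 m.py
```

```text
scene driver [ 0.48065536 -0.27999194] 189 ztop 0.19207961746431945 0.00014965159567227756
block ((476.4480895996094, -308.0802307128906), (113.96600341796875, 63.65153503417969), 81.7083740234375) 1422 0.10739424754648846
deck ((661.5660400390625, 31.149993896484375), (206.17190551757812, 254.36306762695312), 73.25392150878906) [ 275  207  140   55 1680] 0.09819746233919707
lid ((684.9690551757812, 25.246604919433594), (194.26708984375, 206.02622985839844), 72.5559310913086) [ 298  178  112   68 2347]
(309, 233) [0.567 0.064 0.096] [0.569 0.065 0.096]
(268, 312) [ 0.398  0.053 -0.004] [0.379 0.035 0.018]
(345, 336) [ 0.395 -0.146  0.046] [ 0.397 -0.144  0.046]
(361, 377) [ 0.359 -0.207  0.002] [ 0.36  -0.206  0.002]
(208, 225) [0.488 0.301 0.068] [0.486 0.299 0.07 ]
side driver [ 0.476584   -0.27893067] 122 ztop 0.1878445186469445 0.0001737157302666241
block ((470.0036926269531, -304.48773193359375), (120.9453353881836, 56.98686981201172), 79.39149475097656) 269 0.10718125299071174
deck ((657.99853515625, 36.88136291503906), (203.28012084960938, 252.57260131835938), 73.49308013916016) [ 224  225  127   40 1355] 0.09834646813368292
lid ((679.53271484375, 29.193405151367188), (190.12709045410156, 203.82847595214844), 73.18936920166016) [ 228  205  103   46 1821]
(319, 243) [0.563 0.058 0.094] [0.56  0.059 0.098]
(399, 275) [ 0.378 -0.017  0.002] [ 0.377 -0.017  0.003]
(401, 243) [ 0.402 -0.141  0.028] [ 0.403 -0.141  0.027]
(424, 240) [ 0.352 -0.224  0.007] [ 0.35  -0.224  0.012]
(299, 330) [0.491 0.343 0.063] [0.489 0.345 0.066]
```

Run:
```python
import cv2,numpy as np
a=cv2.imread("pics/scene0.png")[170:290,265:425];b=cv2.imread("pics/side0.png")[200:290,220:360]
a=cv2.resize(a,(640,480),interpolation=2)[:300];b=cv2.resize(b,(640,300*1),interpolation=2)
cv2.imwrite("pics/crop1.png",np.vstack([a,b]))
```

```text
(no output)
```

View pics/crop1.png

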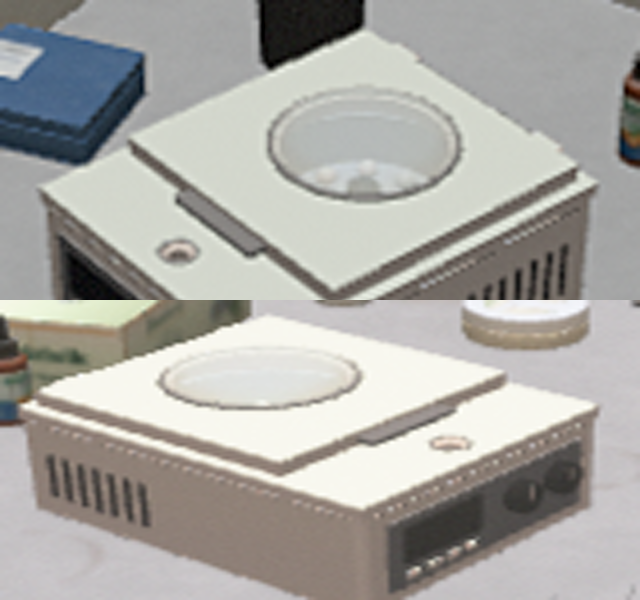

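The crops put the hole at about (309.5,232.5) in scene and (318.4,242.9) in side. I'll write a helper that gives shifts in tool axes.

```bash
cat > go.py <<'E'
import sys
from h import *
s=get_state();M=R.from_quat(s["tcp_rot"]).as_matrix();p=np.array(s["eef_pos"])
print("t",s["time"],"p",p.round(4),"head",np.degrees(np.arctan2(M[1,1],M[0,1])).round(2),"tilt",M[:,2].round(4),"F",np.round(s["contact_force"],1),"op",s["opening"],"ff",s["finger_force"],"q6",s["qpos"][5])
for a in sys.argv[1:]:
    t=np.array(eval(a)); print(a,(M.T@(t-p)*1000).round(1))
E
python3 go.py '[.45,.3,.30]' '[.4785,-.2795,.30]'
python3 - <<'E'
from h import *
for n,u,v in(("scene",309.5,232.5),("side",318.4,242.9)):
    c=dict(np.load(f"{n}0.npz"));f=240/np.tan(np.radians(c["vfov"])/2)
    d=R.from_quat(c["orientation"]).apply([(u-c["cx"])/f,(v-c["cy"])/f,1]);o=c["origin"];print(n,o+d*(.097-o[2])/d[2])
E
```

```text
t 0.1 p [0.1515 0.6571 0.2086] head 77.01 tilt [-8.e-04 -2.e-03 -1.e+00] F [-0.1  0.2 -0.2] op 1.0025857300232732 ff 0.0 q6 -0.15001547698447018
[.45,.3,.30] [-371.1 -281.1  -91. ]
[.4785,-.2795,.30] [-529.2 -839.3  -89.8]
scene [0.56817474 0.062929   0.097     ]
side [0.56221363 0.06358534 0.097     ]
```

```bash
python3 -m crank '[[[-30,-20,-50],0,0],[[-371,-281,-91],3.6,0],[[-371,-281,-91],3.6,0],[[-371,-281,-91],3.6,0],[[-371,-281,-91],3.6,0],[[-371,-281,-91],3.6,0],[[-371,-281,-91],3.6,0],[[-371,-281,-91],3.6,0],[[-371,-281,-91],3.6,0],[[-371,-281,-91],3.6,0]]'; python3 go.py '[.565,.063,.30]' '[.4785,-.2795,.30]'
```

```text
time: 1.1
eef_pos: [0.4512, 0.2982, 0.3008]
tcp_rot: [0.145, 0.989, -0.0, 0.0]
contact_force: [1.7, -0.1, -0.4]
opening: 1.005
finger_force: 0.0
t 1.1 p [0.4512 0.2982 0.3008] head 73.33 tilt [-0.e+00 -4.e-04 -1.e+00] F [ 1.7 -0.1 -0.4] op 1.0045005005382404 ff 0.0 q6 -0.883323927362466
[.565,.063,.30] [-176.4 -192.6    0.9]
[.4785,-.2795,.30] [-191.9 -545.5    1. ]
```

```bash
python3 -m crank '[[[-192,-545,0],0,0],[[-192,-545,0],0,0],[[-192,-545,0],0,0],[[-192,-545,0],0,0],[[-192,-545,0],0,0],[[-192,-545,0],0,0],[[-192,-545,0],0,0],[[-192,-545,0],0,0],[[-192,-545,0],0,0],[[-192,-545,0],0,0]]'; python3 -m crank '[[[-26,-74,0],0,0],[[-26,-74,0],0,0],[[-26,-74,0],0,0]]'; python3 go.py '[.4785,-.2795,.137]'
python3 - <<'E'
from h import *
c=read_camera("wrist");cv2.imwrite("pics/w1.png",c["frame"]);np.savez("w1.npz",**c)
M=R.from_quat(get_state()["tcp_rot"]).as_matrix()
print(c["origin"],M.T@(c["origin"]-get_state()["eef_pos"]),M.T@R.from_quat(c["orientation"]).as_matrix())
E
```

```text
time: 2.1
eef_pos: [0.474, -0.2009, 0.3005]
tcp_rot: [0.145, 0.99, 0.0, -0.0]
contact_force: [1.1, 1.4, -0.9]
opening: 1.0
finger_force: 0.0
time: 2.4
eef_pos: [0.4776, -0.2805, 0.2995]
tcp_rot: [0.147, 0.989, 0.0, -0.001]
contact_force: [-0.5, 0.2, -1.1]
opening: 0.999
finger_force: 0.0
t 2.4 p [ 0.4776 -0.2805  0.2995] head 73.14 tilt [-1.8e-03  6.0e-04 -1.0e+00] F [-0.5  0.2 -1.1] op 0.9989902693262266 ff 0.0 q6 -1.9903103563007203
[.4785,-.2795,.137] [ -0.9   1.2 162.5]
[ 0.39644031 -0.25689032  0.46379287] [ 0.08443428 -0.00259614 -0.16390685] [[-1.47397557e-04 -9.45094215e-01 -3.26797955e-01]
 [ 9.99999068e-01  3.04155829e-04 -1.33064888e-03]
 [ 1.35698606e-03 -3.26797847e-01  9.45093290e-01]]
```

View pics/w1.png

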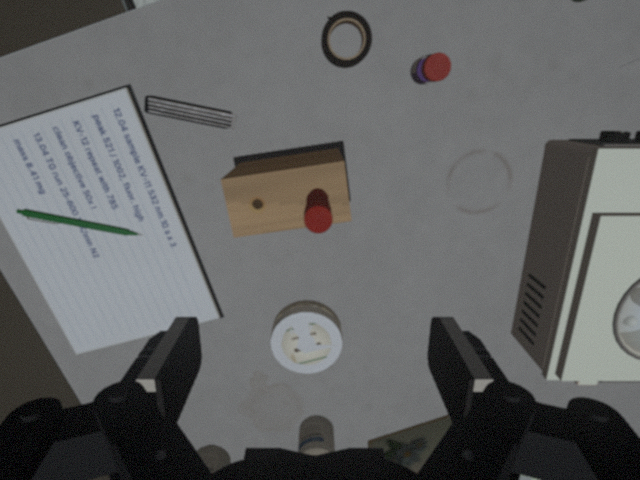

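Wrist: the handle's top disc is at (318,218), the empty socket at (258,204) and the vial at (437,66).

```bash
cat > w.py <<'E'
from h import *
c=dict(np.load("w1.npz"));W=cloud(c);I=c["frame"].astype(int)
red=(I[...,2]>2*I[...,1])&(I[...,2]>60);v,u=np.mgrid[0:480,0:640];red&=(abs(u-318)<25)&(abs(v-210)<35)
z=W[...,2];t=red&(z>np.nanmedian(z[red&(v>210)])-.003)
(a,b),r=cv2.minEnclosingCircle(np.argwhere(t)[:,::-1].astype(np.float32))
print("zt",np.nanmedian(z[t]),(a,b),r,"top ctr",W[t][:,:2].mean(0), np.nanmin(W[t],0)/2+np.nanmax(W[t],0)/2)
f=240/np.tan(np.radians(c["vfov"])/2)
def px(u,v,h):
    d=R.from_quat(c["orientation"]).apply([(u-c["cx"])/f,(v-c["cy"])/f,1]);o=c["origin"];return o+d*(h-o[2])/d[2]
print(px(a,b,.186),"sock b",px(258,204,.106))
E
python3 w.py
```

```text
zt 0.18574667760593902 (317.76800537109375, 218.50799560546875) 13.241243362426758 top ctr [ 0.47584104 -0.27817978] [ 0.47635223 -0.27805581  0.18532565]
[ 0.47500714 -0.27787126  0.186     ] sock b [ 0.46856769 -0.33240165  0.106     ]
```

```bash
python3 -m crank '[[[1,1,50],0,0],[[1,1,100],0,0],[[1,1,140],0,0],[[1,1,162],0,0],[[1,1,162],0,0],[[1,1,162],0,0],[[1,1,162],0,120],[[1,1,162],0,200],[[1,1,162],0,255],[[1,1,162],0,255]]' 60; python3 -m crank '[[[0,0,0],0,255],[[0,0,0],0,255],[[0,0,0],0,255],[[0,0,0],0,255],[[0,0,0],0,255],[[0,0,0],0,255]]'; python3 go.py
```

```text
time: 3.45
eef_pos: [0.4781, -0.2764, 0.1398]
tcp_rot: [0.144, 0.99, -0.0, 0.001]
contact_force: [0.3, -0.1, 0.0]
opening: 0.332
finger_force: 0.0
time: 4.05
eef_pos: [0.4781, -0.2766, 0.1397]
tcp_rot: [0.144, 0.99, -0.001, 0.001]
contact_force: [-0.7, -1.2, 6.4]
opening: 0.235
finger_force: 58.7
t 4.05 p [ 0.4781 -0.2766  0.1397] head 73.41 tilt [ 0.001  -0.0015 -1.    ] F [-0.7 -1.2  6.4] op 0.23500429257136163 ff 58.65369737148285 q6 -1.9889984577990485
```

```bash
python3 -m crank '[[[0,0,-15],0,255],[[0,0,-30],0,255],[[0,0,-50],0,255],[[0,0,-70],0,255],[[0,0,-90],0,255],[[0,0,-110],0,255],[[0,0,-130],0,255],[[0,0,-140],0,255],[[0,0,-140],0,255]]'; python3 go.py '[.565,.063,.28]'
```

```text
time: 4.95
eef_pos: [0.4784, -0.2763, 0.2812]
tcp_rot: [0.144, 0.99, -0.001, 0.002]
contact_force: [-0.6, 0.4, -1.3]
opening: 0.234
finger_force: 58.6
t 4.95 p [ 0.4784 -0.2763  0.2812] head 73.42 tilt [ 0.003  -0.0022 -1.    ] F [-0.6  0.4 -1.3] op 0.2344422455757466 ff 58.6284077167511 q6 -1.9890223772457643
[.565,.063,.28] [ 13.8 349.9   0.7]
```

```bash
python3 -m crank '[[[1,40,0],0,255],[[3,80,0],0,255],[[5,120,0],0,255],[[7,170,0],0,255],[[9,220,0],0,255],[[11,270,0],0,255],[[13,310,0],0,255],[[14,335,0],0,255],[[14,350,0],0,255],[[14,350,0],0,255]]'; python3 -m crank '[[[0,0,0],0,255],[[0,0,0],0,255],[[0,0,0],0,255]]';python3 go.py '[.565,.063,.28]'
python3 - <<'E'
from h import *
for n in("scene","side","wrist"):
    c=read_camera(n);cv2.imwrite(f"pics/{n}2.png",c["frame"]);np.savez(f"{n}2.npz",**c)
a=cv2.imread("pics/scene2.png")[130:280,240:400];b=cv2.imread("pics/side2.png")[130:280,240:400]
w=cv2.imread("pics/wrist2.png")[100:420,180:460]
top=np.hstack([cv2.resize(a,(400,375),interpolation=2),cv2.resize(b,(400,375),interpolation=2)])
cv2.imwrite("pics/c2.png",top)
E
```

```text
time: 5.95
eef_pos: [0.5639, 0.0647, 0.2776]
tcp_rot: [0.143, 0.99, -0.0, -0.001]
contact_force: [0.2, 0.6, -1.1]
opening: 0.232
finger_force: 58.8
time: 6.25
eef_pos: [0.5642, 0.0621, 0.2788]
tcp_rot: [0.145, 0.989, -0.0, -0.0]
contact_force: [0.2, -0.4, -0.6]
opening: 0.233
finger_force: 58.8
t 6.25 p [0.5642 0.0621 0.2788] head 73.3 tilt [-1.e-04 -2.e-04 -1.e+00] F [ 0.2 -0.4 -0.6] op 0.23307051903097076 ff 58.78503084182739 q6 -1.3482042884834617
[.565,.063,.28] [-0.6  1.1 -1.2]
```

View pics/c2.png

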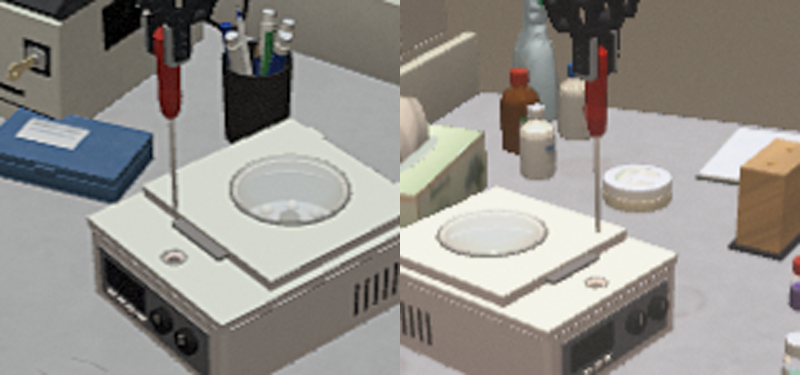

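View pics/wrist2.png

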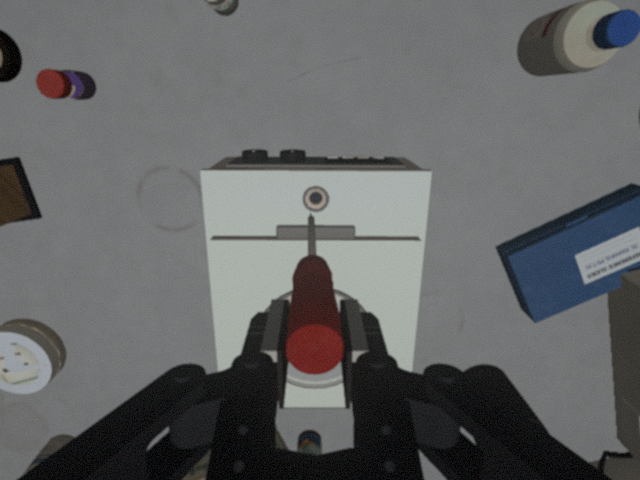

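Tip pixels are scene (310.4,212.4), side (319.2,223.2) and wrist (311,216). Hole pixels are scene (309.6,232.8), side (318.4,243.2) and wrist (316,198). I'll triangulate both, plus an axis-tilt check from the wrist and scene views.

```bash
cat > tri.py <<'E'
from h import *
C={n:dict(np.load(f"{n}2.npz")) for n in("scene","side","wrist")}
def ray(n,u,v):
    c=C[n];f=240/np.tan(np.radians(c["vfov"])/2)
    return c["origin"],R.from_quat(c["orientation"]).apply([(u-c["cx"])/f,(v-c["cy"])/f,1])
def tri(pts):
    A=0;b=0
    for n,(u,v) in pts.items():
        o,d=ray(n,u,v);d=d/np.linalg.norm(d);Q=np.eye(3)-np.outer(d,d);A=A+Q;b=b+Q@o
    return np.linalg.solve(A,b)
def pl(n,u,v,h):
    o,d=ray(n,u,v);return o+d*(h-o[2])/d[2]
tip=dict(scene=(310.4,212.4),side=(319.2,223.2),wrist=(311,216));hole=dict(scene=(309.6,232.8),side=(318.4,243.2),wrist=(316,198))
t=tri(tip);print("tip3",t,"tip scene+side",tri({k:tip[k] for k in("scene","side")}))
for n in C:
    a=pl(n,*tip[n],t[2]);b=pl(n,*hole[n],.097);print(n,a[:2],b[:2],"diff mm",((b-a)[:2]*1000).round(1))
# refine hole in wrist: dark blob centroid
g=cv2.cvtColor(C["wrist"]["frame"],cv2.COLOR_BGR2GRAY)[180:230,295:340];print(g[4:34:2,4:40:2])
E
python3 tri.py
```

```text
tip3 [0.56410447 0.05912308 0.15045085] tip scene+side [0.56497551 0.05884435 0.15038436]
scene [0.57173372 0.0611685 ] [0.56741407 0.0621008 ] diff mm [-4.3  0.9]
side [0.55915738 0.06583307] [0.5616428  0.06502628] diff mm [ 2.5 -0.8]
wrist [0.56274737 0.05947722] [0.56283197 0.06363151] diff mm [0.1 4.2]
[[172 173 171 176 170 171 173 171 168 172 174 172 172 175 172 175 173 172]
 [175 173 175 172 174 162 146 125 116 118 135 159 172 173 173 172 173 180]
 [176 175 176 173 142 107 104 109 104 111 101 102 130 167 176 172 174 176]
 [173 175 172 141 103 115 129 138 133 137 134 113 101 132 165 175 174 175]
 [173 173 156 104 115 144 135  99  87  91 118 137 120 102 140 174 176 175]
 [174 171 136 100 137 138  86  62  63  58  72 113 140 109 116 166 174 175]
 [176 169 114 115 144 111  59  59  59  54  63  87 138 125 103 148 171 174]
 [176 167 111 127 152 101  58  63  66  61  59  78 142 127  97 143 173 171]
 [175 170 111 124 152 121  65  63  56  53  60 100 142 126  96 149 177 173]
 [170 174 126 108 147 147 104  71  64  71  92 131 146 121 107 161 176 171]
 [172 174 144 103 125 159 144 122 110 119 136 151 139 105 131 172 173 177]
 [176 174 169 122 108 135 154 157 155 155 154 137 102 111 158 172 173 176]
 [173 176 177 158 122  99 108 131 136 134 124 102 111 155 174 172 175 175]
 [173 172 174 172 167 140 116 109 100 100 110 126 157 177 177 176 174 176]
 [173 176 175 172 180 167 160 161 150 148 162 173 172 172 175 172 176 173]]
```

```bash
python3 -m crank '[[[0,3,10],0,255],[[0,3,20],0,255],[[0,3,30],0,255],[[0,3,40],0,255],[[0,3,43],0,255],[[0,3,43],0,255],[[0,3,43],0,255]]';python3 go.py
python3 - <<'E'
from h import *
T=[]
for n,(x,y) in dict(scene=(310,225),side=(319,235),wrist=(314,205)).items():
    c=read_camera(n);cv2.imwrite(f"pics/{n}3.png",c["frame"]);np.savez(f"{n}3.npz",**c)
    a=c["frame"][y-25:y+25,x-13:x+13];T.append(cv2.resize(a,(260,500),interpolation=cv2.INTER_CUBIC))
cv2.imwrite("pics/c3.png",np.hstack(T))
E
```

```text
time: 7.1
eef_pos: [0.5653, 0.0663, 0.2361]
tcp_rot: [0.144, 0.99, 0.0, 0.0]
contact_force: [1.1, -0.2, -0.1]
opening: 0.238
finger_force: 58.8
t 7.1 p [0.5653 0.0663 0.2361] head 73.41 tilt [ 5.e-04 -0.e+00 -1.e+00] F [ 1.1 -0.2 -0.1] op 0.2382166172995974 ff 58.78849804401398 q6 -1.3426785562104169
```

View pics/c3.png

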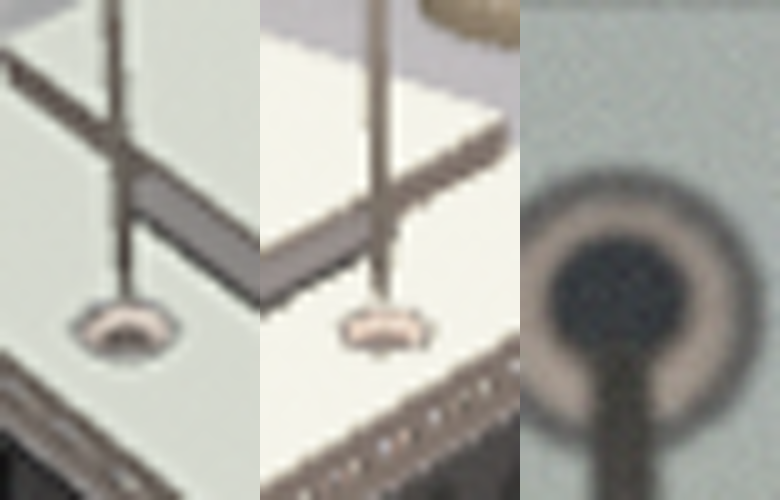

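```bash
sed -i 's/{n}2.npz/{n}3.npz/; /^tip=/,$d' tri.py
cat >> tri.py <<'E'
tip=dict(scene=(309.3,230.0),side=(318,240.),wrist=(311.2,214.));hole=dict(scene=(309.7,232.8),side=(318.5,242.7),wrist=(311.1,209.5))
t=tri(tip);h=tri(hole);print(t,h)
M=R.from_quat(get_state()["tcp_rot"]).as_matrix()
print("all, tool mm",M.T@(h-t)*1000)
k=("scene","side");print("ss",M.T@(tri({i:hole[i] for i in k})-tri({i:tip[i] for i in k}))*1000)
for n in C:print(n,M.T@(pl(n,*hole[n],.097)-pl(n,*tip[n],t[2]))*1000, M.T@(pl(n,*hole[n],.097)-pl(n,*tip[n],.1035))*1000)
E
python3 tri.py
```

```text
[0.56448278 0.06266411 0.10479715] [0.56352403 0.06226275 0.09748267]
all, tool mm [ 0.81387647 -0.66064096  7.31320838]
ss [ 0.28609173 -1.17420342  7.3603962 ]
scene [-0.4848309  -0.43888667  7.79766298] [ 0.51783312 -1.81768755  6.49877744]
side [ 0.28962039 -1.54064726  7.79630856] [1.85634452 0.44256415 6.49768058]
wrist [ 1.44707776 -0.1323272   7.79519691] [ 1.81369197 -0.12281362  6.49756815]
```

```bash
python3 -m crank '[[[1,-0.5,0],0,255],[[1,-0.5,8],0,255],[[1,-0.5,16],0,255],[[1,-0.5,24],0,255],[[1,-0.5,32],0,255],[[1,-0.5,40],0,255],[[1,-0.5,48],0,255],[[1,-0.5,56],0,255],[[1,-0.5,62],0,255],[[1,-0.5,62],0,255]]';python3 go.py
```

```text
time: 8.25
eef_pos: [0.5633, 0.0661, 0.1724]
tcp_rot: [0.144, 0.99, -0.0, -0.001]
contact_force: [1.0, 0.3, -1.0]
opening: 0.236
finger_force: 58.8
t 8.25 p [0.5633 0.0661 0.1724] head 73.4 tilt [-2.3e-03  2.0e-04 -1.0e+00] F [ 1.   0.3 -1. ] op 0.23643997123637908 ff 58.78803849220276 q6 -1.3431562357894171
```

No side force, so it is in the hole. Next I push in small steps.

```bash
python3 -m crank '[[[0,0,3],0,255],[[0,0,6],0,255],[[0,0,8],0,255],[[0,0,10],0,255],[[0,0,10],0,255]]'; python3 -m crank '[[[0,0,1],0,255],[[0,0,2],0,255],[[0,0,3],0,255],[[0,0,3],0,255]]';python3 go.py;python3 - <<'E'
from h import *
a=np.load("scene3.npz")["range_z"];c=read_camera("scene");np.savez("scene4.npz",**c);W=cloud(c)
z=W[185:225,330:380,2];print("lid region z med/max",np.nanmedian(z),np.nanmax(z))
E
```

```text
time: 8.75
eef_pos: [0.5646, 0.0661, 0.1648]
tcp_rot: [0.144, 0.99, 0.0, 0.001]
contact_force: [-0.6, -0.6, 3.5]
opening: 0.235
finger_force: 59.1
time: 9.15
eef_pos: [0.564, 0.0661, 0.1605]
tcp_rot: [0.144, 0.99, 0.0, 0.0]
contact_force: [0.7, -0.4, 5.0]
opening: 0.233
finger_force: 59.2
t 9.15 p [0.564  0.0661 0.1605] head 73.4 tilt [ 1.e-04  2.e-04 -1.e+00] F [ 0.7 -0.4  5. ] op 0.23311638440889532 ff 59.17732000350952 q6 -1.343158693914757
lid region z med/max 0.14192438842948374 0.15487944738617943
```

```bash
python3 -m crank '[[[0,0,1],0,255],[[0,0,1],0,255],[[0,0,1],0,255],[[0,0,1],0,255],[[0,0,1],0,255],[[0,0,1],0,255],[[0,0,1],0,255],[[0,0,1],0,255],[[0,0,1],0,255],[[0,0,1],0,255]]';python3 go.py;python3 - <<'E'
from h import *
c=read_camera("scene");cv2.imwrite("pics/s5.png",c["frame"][100:300,220:480]);W=cloud(c)
z=W[140:225,330:380,2];print("lid region z med/max",np.nanmedian(z),np.nanmax(z))
E
```

```text
time: 10.2
eef_pos: [0.564, 0.0661, 0.1598]
tcp_rot: [0.144, 0.99, 0.0, 0.0]
contact_force: [-0.2, 0.8, 4.1]
opening: 0.237
finger_force: 59.2
t 10.2 p [0.564  0.0661 0.1598] head 73.41 tilt [ 1.e-04  0.e+00 -1.e+00] F [-0.2  0.8  4.1] op 0.23676487372170582 ff 59.22433912754059 q6 -1.3431730520470055
lid region z med/max 0.09662891267096474 0.2883316061316481
```

View pics/s5.png

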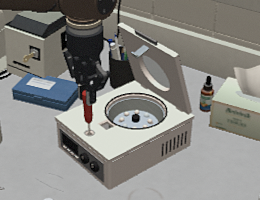

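Lid is fully open. Retract straight up, then go back over socket A.

```bash
python3 -m crank '[[[0,0,-10],0,255],[[0,0,-25],0,255],[[0,0,-45],0,255],[[0,0,-65],0,255],[[0,0,-85],0,255],[[0,0,-105],0,255],[[0,0,-120],0,255],[[0,0,-122],0,255],[[0,0,-122],0,255]]';python3 go.py '[.4781,-.2766,.2812]'
```

```text
time: 11.15
eef_pos: [0.5638, 0.0661, 0.2819]
tcp_rot: [0.144, 0.99, -0.0, -0.0]
contact_force: [0.6, -1.0, -0.8]
opening: 0.237
finger_force: 58.8
t 11.15 p [0.5638 0.0661 0.2819] head 73.41 tilt [-2.e-04 -1.e-04 -1.e+00] F [ 0.6 -1.  -0.8] op 0.23651449313812228 ff 58.77423048019409 q6 -1.343177914770496
[.4781,-.2766,.2812] [ -15.7 -352.9    0.7]
```

```bash
python3 -m crank '[[[-1,-30,0],0,255],[[-3,-75,0],0,255],[[-5,-120,0],0,255],[[-7,-165,0],0,255],[[-9,-210,0],0,255],[[-11,-255,0],0,255],[[-13,-295,0],0,255],[[-15,-330,0],0,255],[[-16,-353,0],0,255],[[-16,-353,0],0,255]]';python3 -m crank '[[[0,0,5],0,255],[[0,0,10],0,255],[[0,0,20],0,255],[[0,0,26],0,255],[[0,0,26],0,255],[[0,0,26],0,255]]';python3 go.py '[.4781,-.2766,.1397]'
python3 - <<'E'
from h import *
T=[]
for n,(x,y) in dict(scene=(435,315),side=(390,190),wrist=(315,210)).items():
    c=read_camera(n);np.savez(f"{n}6.npz",**c)
    a=c["frame"][y-30:y+30,x-20:x+20];T.append(cv2.resize(a,(260,390),interpolation=cv2.INTER_CUBIC))
cv2.imwrite("pics/c6.png",np.hstack(T))
E
```

```text
time: 12.15
eef_pos: [0.4769, -0.2789, 0.2796]
tcp_rot: [0.146, 0.989, 0.001, -0.002]
contact_force: [-0.7, -0.2, -1.9]
opening: 0.236
finger_force: 58.8
time: 12.75
eef_pos: [0.4786, -0.2763, 0.2555]
tcp_rot: [0.144, 0.99, 0.0, -0.0]
contact_force: [0.6, 0.3, -0.9]
opening: 0.235
finger_force: 58.8
t 12.75 p [ 0.4786 -0.2763  0.2555] head 73.44 tilt [-4.e-04  3.e-04 -1.e+00] F [ 0.6  0.3 -0.9] op 0.23461569348418954 ff 58.81982982158661 q6 -1.9890496701913922
[.4781,-.2766,.1397] [  0.3  -0.4 115.8]
```

View pics/c6.png

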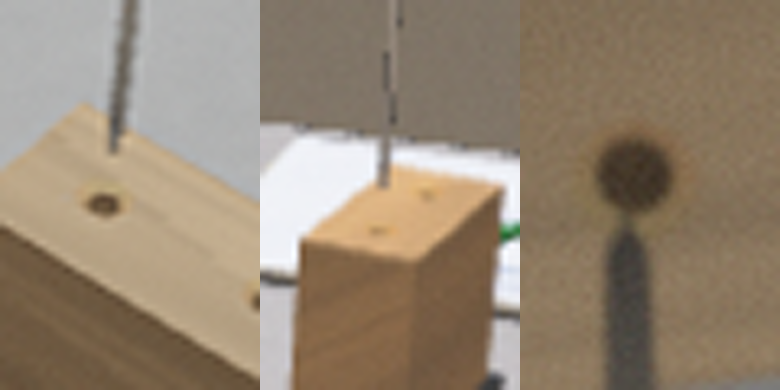

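Tip crops are scene (113,152), side (124,185) and wrist (107,220). Socket A is at (104,204), (118,231) and (114,173), at scale 6.5.

```bash
sed -i 's/{n}3.npz/{n}6.npz/; /^tip=/,$d' tri.py
cat >> tri.py <<'E'
O=dict(scene=(415,285),side=(370,160),wrist=(295,180))
q=lambda d:{n:(O[n][0]-.5+d[n][0]/6.5,O[n][1]-.5+d[n][1]/6.5) for n in d}
tip=q(dict(scene=(113,152),side=(124,185),wrist=(107,220)));hole=q(dict(scene=(104,204),side=(118,231),wrist=(114,173)))
t=tri(tip);h=tri(hole);print(t,h)
M=R.from_quat(get_state()["tcp_rot"]).as_matrix()
print("all, tool mm",M.T@(h-t)*1000)
k=("scene","side");print("ss",M.T@(tri({i:hole[i] for i in k})-tri({i:tip[i] for i in k}))*1000)
for n in C:print(n,M.T@(pl(n,*hole[n],.106)-pl(n,*tip[n],t[2]))*1000)
E
python3 tri.py
```

```text
[ 0.4767405  -0.27985196  0.12783734] [ 0.47746149 -0.27905314  0.10589351]
all, tool mm [-0.44211077  0.98089242 21.94384072]
ss [-0.66248279  1.20087828 22.00174861]
scene [-0.47208334  1.06831386 21.8373424 ]
side [-0.55216599  1.4589767  21.83724915]
wrist [-0.07548149  0.70392598 21.83712311]
```

```bash
python3 -m crank '[[[0,1,10],0,255],[[0,1,20],0,255],[[0,1,30],0,255],[[0,1,42],0,255],[[0,0.5,56],0,255],[[0,0.5,70],0,255],[[0,0.5,84],0,255],[[0,0.5,98],0,255],[[0,0.5,110],0,255],[[0,0.5,110],0,255]]';python3 go.py
```

```text
time: 13.9
eef_pos: [0.4775, -0.2753, 0.1431]
tcp_rot: [0.144, 0.99, 0.001, -0.002]
contact_force: [0.3, 0.5, -1.0]
opening: 0.237
finger_force: 58.8
t 13.9 p [ 0.4775 -0.2753  0.1431] head 73.4 tilt [-0.0035  0.0029 -1.    ] F [ 0.3  0.5 -1. ] op 0.23678216420623951 ff 58.82556438446045 q6 -1.988249455180165
```

```bash
python3 -m crank '[[[0,0,2],0,255],[[0,0,3],0,255],[[0,0,4],0,255],[[0,0,5],0,255],[[0,0,5],0,255]]'; python3 -m crank '[[[0,0,1],0,255],[[0,0,2],0,255],[[0,0,2],0,255]]'
```

```text
time: 14.4
eef_pos: [0.4788, -0.2764, 0.141]
tcp_rot: [0.144, 0.99, -0.0, 0.0]
contact_force: [1.5, 0.6, -0.9]
opening: 0.235
finger_force: 58.8
time: 14.7
eef_pos: [0.479, -0.2765, 0.1397]
tcp_rot: [0.144, 0.99, -0.0, 0.0]
contact_force: [-0.3, 0.7, 3.6]
opening: 0.238
finger_force: 59.2
```

Seated at the original height, with 3.6 N up. Release and back off.

```bash
python3 -m crank '[[[0,0,0],0,170],[[0,0,0],0,150],[[0,0,0],0,120],[[0,0,0],0,80],[[0,0,0],0,40],[[0,0,0],0,0],[[0,0,0],0,0],[[0,0,0],0,0],[[0,0,0],0,0]]' ; python3 -m crank '[[[0,0,-10],0,0],[[0,0,-30],0,0],[[0,0,-60],0,0],[[0,0,-100],0,0],[[0,0,-140],0,0],[[0,0,-160],0,0],[[0,0,-160],0,0],[[0,0,-160],0,0]]'
python3 - <<'E'
from h import *
c=read_camera("scene");cv2.imwrite("pics/s7.png",c["frame"]);W=cloud(c);I=c["frame"].astype(int)
m=(I[...,2]>2*I[...,1])&(I[...,2]>80);m[:270]=0;m[335:]=0;m[:,:415]=0;m[:,450:]=0
print("driver top z",np.nanmax(W[m][:,2]),"bottom",np.nanmin(W[m][:,2]))
c0=np.load("scene0.npz");d=abs(I-c0["frame"].astype(int)).max(-1)
for n,u,v in(("bottle",208,225),("vl",268,312),("vr",345,336),("tape",361,377),("drv",433,300)):print(n,np.mean(d[v-20:v+20,u-15:u+15]))
E
```

```text
time: 15.6
eef_pos: [0.4787, -0.2763, 0.1388]
tcp_rot: [0.144, 0.99, 0.0, -0.0]
contact_force: [-0.7, 0.4, 0.2]
opening: 0.998
finger_force: 0.0
time: 16.4
eef_pos: [0.4785, -0.2762, 0.2988]
tcp_rot: [0.144, 0.99, -0.0, 0.0]
contact_force: [-0.4, 0.0, -1.0]
opening: 1.005
finger_force: 0.0
driver top z 0.1898872393734794 bottom 0.11485213430021557
bottle 11.956666666666667
vl 13.0925
vr 12.785833333333333
tape 11.094166666666666
drv 13.489166666666666
```

View pics/s7.png

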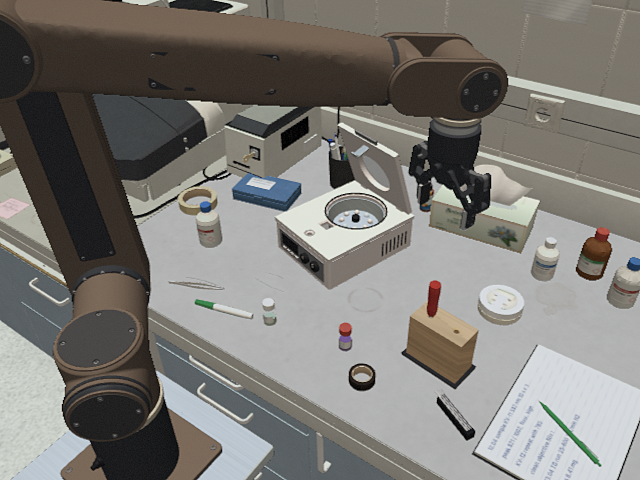

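The screwdriver stands fully down in socket A at (433,298). The lid is open at (375,165), the bottle, vials and tape are where they were, and the gripper is clear.

```bash
python3 -c "from plant import ctrl;print(ctrl.sign_off())"
```

```text
the job is handed in; nothing more can be done
None
```

The latch let go and the lid is fully open; the screwdriver is back in its original socket, fully down and released, the bottle, vials and tape are untouched, and the job was handed in at about 16.5 s.

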